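# Wedge the rocking test stand until it is steady

## Robot

A 6-joint arm with a two-finger parallel gripper is mounted at the origin on a cart in front of the work surface, level with it; the furniture and walls round the work are solid. World frame = base frame: x ahead of the robot, y to its left, z up, the work surface at z = 0. Lengths are in m, angles in rad, forces in N, time in s.
With the tool pointing down it reaches from about 0.325 to 0.9 m from the base axis. Payload 6.1 kg.
Tool frame: the origin (TCP) lies midway between the tips of the shut fingers; the grasp point (between the pads) lies 19 mm behind it; z points along the fingers, y is the line along which they close (so a half turn about z gives the same grasp; the last joint's range is limited). The gripper opens to 85 mm and grips with 20 to 120 N. Pads are 22 mm wide; open, the fingers measure 114 mm over their backs; the gripper's body (76 mm by 85 mm) begins 54 mm behind the grasp point. The pads swing forward as they close: fully open they stand 13 mm farther back than shut.
Start: joints at [1.181, 0.22, 1.526, -0, 1.395, -0.126], TCP at [0.163, 0.603, 0.231] pointing down, gripper open.
Joint ranges: [-2.98, 2.98], [-0.91, 2.08], [0.09, 2.57], [-1.24, 4.39], [0.2, 2.65], [-2.68, 2.68]. Speed limits (rad/s): [2.57, 2.57, 3.01, 3.14, 3.14, 3.14].

## Interface

Orientations are given as [roll, pitch, yaw] about the fixed x, y, z axes, in that order (R = Rz(yaw) Ry(pitch) Rx(roll)).
In Python, from plant import movep, move_l, set_joints, gripper_to, hold, inverse_kinematics, observe, get_image, get_calibration, Unreachable, job_done gives the robot as it stands. Calls block until the motion is done:
- movep(position, orientation): joint-space move of the TCP to a pose.
- move_l(position, feed=0.15, rotation=None, max_force=None): straight line of the TCP; rotation=None keeps the orientation; feed is the mean speed in m/s. With max_force (N) it stops when the force on the tool has changed by that much, and returns True; else False.
- set_joints(angles): joint-space move.
- gripper_to(opening, f_grip=None): finger opening in m; f_grip is the grip in N (None keeps the last); returns when the fingers have stopped.
- hold(seconds).
- inverse_kinematics(position, orientation): joint angles nearest the present ones, or None.
- observe(): the state.
- get_image(name): name is "scene" or "top" or "wrist"; returns (picture, depth): 384x512x3 uint8, red, green, blue; 384x512 float32, m along the optical axis (not along the pixel's ray), 0 where there is no reading.
- get_calibration(name): a dict with "intrinsics" (3x3 intrinsics, pixels), "world_from_camera" (4x4, takes a point from camera to world coordinates). Camera axes: x right, y down, z forward; pixel columns grow to the right and rows downward; lengths in m; the calibration is good to about 2 mm. A picture is of the moment at which its call begins: read the wrist's pose just before it. get_calibration takes no time and is no camera call; for the wrist camera it gives the pose at the moment of the call.
A pose or a line that the arm cannot do raises Unreachable and nothing moves.
- job_done(): hands the job in; it is judged then, once.
The state is a dict: "time_s": time; "q": joint angles; "joint_velocities": joint speeds; "joint_torque": joint torques, N m; "eef_pos": TCP position; "tcp_rot": TCP orientation; "ft_force": force on the tool from outside, world axes, zero at the start; "torque": the same for the moment, N m; "opening": finger opening in m; "grasp_force": force on a finger pad.
Only numpy, scipy, OpenCV 4.12 (cv2) and the standard library are available. Lean on these libraries where they do the work, as an engineer would, in place of code of your own. Each camera call takes 0.05 s, during which the arm holds its last target. There are 200 camera calls.

## Task

The small test stand on the bench rocks because its left front foot, the one by the wooden wedge, is too short. With the fingertips, push the wedge along the table, thin end first, under that foot until it is snug, then press down firmly for a moment on the round screw head on top of that corner to prove that it no longer gives. If it still dips, push the wedge in further and press again; do not lift the wedge or the stand, do not shove the stand out of its place, leave the things round it alone, and finish with the hand clear and the wedge left in.

Things in the scene. Friction and masses are not known exactly. Their poses are not given: they have to be found in the camera images.
- stand: Loose grey box (about 2.4 kg) with aluminium top, gauge and standing coupling on it; 80 mm (x) by 160 mm (y). Origin: centre of its footprint, table level; +x to its back, +y to its left. Box underside 14 mm, flat top 52 mm above the table. Four feet, 18 mm across with an 8 mm nub below, at x +-27, y +-65 mm; three are 14 mm long, the left front (x -27, y +65; plain disc) 6 to 9 mm shorter. Rests level.
- screw_head: Round steel screw head standing up on the stand's left front corner, 14 mm across, 5 mm high, fixed; the place to press (8 N is firm). Origin: centre of its underside, 52 mm above the table, straight above the short foot, 13-15 mm in from the sides. That foot hangs 6 to 9 mm (differs) off the table; unwedged, 3 N dips the corner (0.1 rad or more). The wedge goes in from the left, towards stand -y.
- wedge: Loose wooden wedge, 60 g, flat on the table left of the stand's left front corner. 100 mm long (x), 40 mm wide (y), 3 mm thick at the thin end (+x) rising evenly to 17 mm at the thick end (-x), whose upright face is pushed. Origin: centre of its underside. Slides with under 1 N; jams at 4 N or more under the foot's outer edge, the foot's centre then about 14 to 38 mm ahead (+x) of its origin.
- crate_edge (a point): Left end of the top front edge of the fixed dark crate behind the stand, 100 mm above the table; the crate reaches from here to the right (-y) and back (+x). Keep the hand clear of it.
- seal_box: Loose small white box of seals, 51 x 76 x 23 mm, origin at the centre of its underside. Leave alone.
- loose_coupling: Loose pale grey quick coupling standing on end, 27 mm across, 60 mm tall, origin at the centre of its underside. Leave alone.
- tin: Loose white round tin, 57 mm across, 30 mm tall, right of the stand; origin at the centre of its underside. Leave alone.

How it is judged:
On the way, in this order (a step that is already met when the one before it is completed fails the run):
1. the wedge reaches under the short foot (x of screw_head in the frame of wedge between -0.03 and 0.05 m and y of screw_head in the frame of wedge between -0.016 and 0.016 m), for 0.05 s.
2. the fingertips press the corner screw head with over 4 N for 0.2 s while the wedge is under the short foot and the stand does not tilt by 0.03 rad (all of step 1 and contact force between the fingers and screw_head above 4 N and angle between stand's own z axis and vertical below 0.03 rad), for 0.2 s.
At the end, for the whole second after the job is handed in: After a 4 N press for 0.2 s that tilted the stand by less than 0.03 rad: the wedge is under the short foot (its centre within 16 mm of the wedge centre line, 30 mm behind to 50 mm ahead of its origin), the stand level within 0.03 rad, under 15 mm from its start, both at rest (all of step 1 and angle between stand's own z axis and vertical below 0.03 rad and distance of stand from where it was at the start of the episode below 0.015 m and linear speed of each of stand, wedge below 0.01 m/s); the robot touches nothing.
It fails at once if the wedge is lifted or tipped (origin 10 mm up or 0.15 rad) (height (world z) of wedge above 0.01 m or angle between wedge's own z axis and vertical above 0.15 rad).
It fails at once if the stand is lifted or tipped over (origin 12 mm up or 0.25 rad) (height (world z) of stand above 0.012 m or angle between stand's own z axis and vertical above 0.25 rad).
It fails at once if the stand is shoved 18 mm or more (distance of stand from where it was at the start of the episode above 0.018 m).
It fails at once if a bystander is moved by 20 mm (distance of any of seal_box, loose_coupling, tin from where it was at the start of the episode above 0.02 m).
It also fails if it takes over 48 s, if anything falls off the work surface, if the arm or the gripper's body presses on something with over 40 N, if the wrist force passes 120 N, or if a joint passes its speed limit or range.

## Working session

There is one attempt and no reset: what is moved stays moved. The work goes in short steps, each a Python script; the robot and the scene stay as the last script left them, time stands still between calls to the robot, and variables do not carry over. Pictures are saved under pics/ and viewed, at most 10 in all, crops included, and the job is handed in when it is done.

```bash
mkdir -p pics; ls; python3 - <<'E'
from plant import *
import cv2,numpy as np
for n in("scene","top"):
    p,d=get_image(n);c=get_calibration(n)
    cv2.imwrite(f"pics/{n}0.png",p[:,:,::-1]);np.savez(f"{n}0.npz",p=p,d=d,K=c["intrinsics"],T=c["world_from_camera"])
    print(n,c["intrinsics"][0],np.round(c["world_from_camera"],3))
print(observe()["time_s"])
E
```

```text
pics
scene [490.3889419    0.         258.05683944] [[ 0.664 -0.35   0.661 -0.382]
 [-0.748 -0.324  0.58  -0.709]
 [ 0.011 -0.879 -0.476  0.685]
 [ 0.     0.     0.     1.   ]]
top [381.66339811   0.         252.69902094] [[ 0.008 -0.996  0.087  0.365]
 [-1.    -0.008  0.006  0.03 ]
 [-0.006 -0.087 -0.996  1.094]
 [ 0.     0.     0.     1.   ]]
0.1
```

View pics/scene0.png

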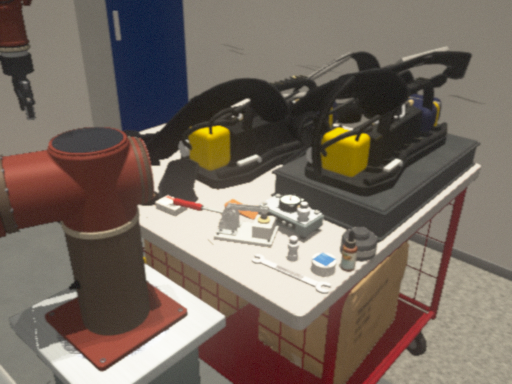

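View pics/top0.png

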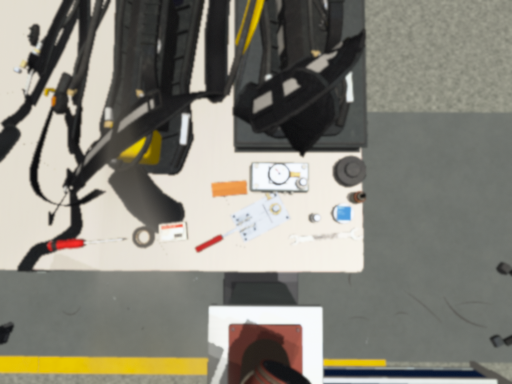

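The top view shows the orange wedge at about (229,188), with the stand at about (279,177) to its right and the crate front edge at row 150. Next I'll enlarge the crop and measure.

```bash
cat > h.py <<'E'
import numpy as np,cv2
def cast(u,v,K,T,z):
    r=T[:3,:3]@np.linalg.solve(K,[u,v,1.]);o=T[:3,3];return o+r*(z-o[2])/r[2]
E
python3 - <<'E'
from h import *
f=np.load("top0.npz");p,d,K,T=[f[k] for k in"pdKT"]
c=p[140:230,190:370];cv2.imwrite("pics/crop.png",cv2.resize(c,None,fx=4.4,fy=4.4,interpolation=cv2.INTER_CUBIC)[:,:,::-1])
h=cv2.cvtColor(p,cv2.COLOR_RGB2HSV);m=cv2.inRange(h,(5,120,80),(22,255,255));m[:, :200]=0;m[:170]=0;m[215:]=0;m[:,260:]=0
cs,_=cv2.findContours(m,cv2.RETR_EXTERNAL,cv2.CHAIN_APPROX_NONE);cc=max(cs,key=cv2.contourArea)
w=np.array([cast(*q[0],K,T,.01)[:2] for q in cc])
print("wedge",cv2.minAreaRect((w*1000).astype(np.float32)),cv2.boundingRect(cc))
# points in 3D
v,u=np.mgrid[:384,:512];P=np.stack([u,v,np.ones_like(u)],-1)@np.linalg.inv(K).T*d[...,None]@T[:3,:3].T+T[:3,3]
mm=m>0
A=P[mm];A=A[abs(A[:,1]-np.median(A[:,1]))<.06]
print("slope z vs y",np.polyfit(A[:,1],A[:,2],1),A[:,2].min(),A[:,2].max())
R=P[155:200,240:318];s=(R[...,2]>.044)&(R[...,2]<.06)
B=R[s];print("stand",cv2.minAreaRect((B[:,:2]*1000).astype(np.float32)),len(B))
for q in[(236,150),(240,150)]:print(P[q[1]-3,q[0]],cast(*q,K,T,.1))
E
```

```text
wedge ((479.59893798828125, 105.16620635986328), (36.787506103515625, 96.38517761230469), 4.8563127517700195) (212, 181, 35, 15)
slope z vs y [ 0.14484723 -0.00440478] -0.0012656594391700082 0.021624726483621126
stand ((498.0540466308594, -36.59873962402344), (158.4375457763672, 103.06745910644531), 89.4444580078125) 1090
[0.59261657 0.08461117 0.04119402] [0.57187995 0.08147384 0.1       ]
[0.58906821 0.0727214  0.05798581] [0.57195369 0.07090699 0.1       ]
```

View pics/crop.png

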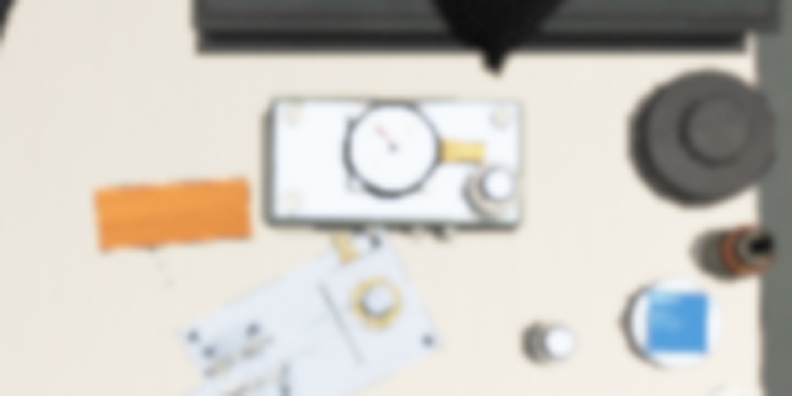

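```bash
python3 - <<'E'
from plant import *
from h import *
f=np.load("top0.npz");K,T=f["K"],f["T"]
print("screw",cast(255.9,185.5,K,T,.055), "stand corners",[np.round(cast(190+a/4.4,140+b/4.4,K,T,.052),3) for a,b in((273,98),(521,98),(521,222),(273,222))])
s=observe();print(s["tcp_rot"])
C=get_calibration("wrist")["world_from_camera"];print(np.round(C,3))
movep([0.43,0.13,0.26],[np.pi,0,0])
s=observe();print(s["tcp_rot"],s["q"],s["time_s"])
p,d=get_image("wrist");c=get_calibration("wrist");print(np.round(c["world_from_camera"],3))
np.savez("w0.npz",p=p,d=d,K=c["intrinsics"],T=c["world_from_camera"])
cv2.imwrite("pics/w0.png",p[:,:,::-1])
E
```

```text
screw [0.48303981 0.02812917 0.055     ] stand corners [array([0.548, 0.039, 0.052]), array([ 0.549, -0.116,  0.052]), array([ 0.471, -0.116,  0.052]), array([0.47 , 0.039, 0.052])]
[-3.13976097e+00 -2.24651448e-04  2.87778917e+00]
[[ 0.26   0.925  0.277  0.092]
 [ 0.966 -0.248 -0.076  0.623]
 [-0.001  0.287 -0.958  0.373]
 [ 0.     0.     0.     1.   ]]
[-3.14139436e+00 -6.90178831e-05  1.37827022e-03] [ 1.18629556e-01 -2.33162525e-01  1.92399404e+00  1.90232013e-04
  1.45066940e+00  1.68802482e+00] 2.0667
[[ 0.003 -0.958 -0.288  0.503]
 [-1.    -0.003 -0.     0.131]
 [-0.001  0.288 -0.958  0.403]
 [ 0.     0.     0.     1.   ]]
```

View pics/w0.png

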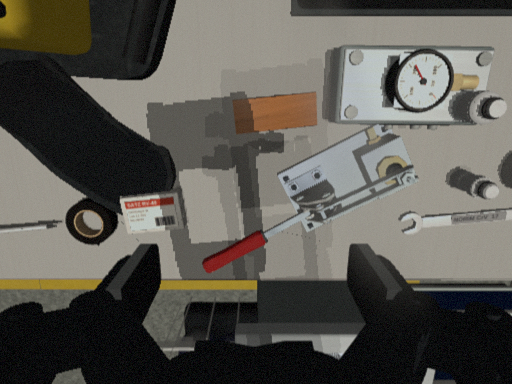

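The wrist view shows the screw head at about (351,112) and the wedge from (233,99) to (318,126). The board in front of the stand, near (345,170), stays clear of the wedge's path.

```bash
python3 - <<'E'
from plant import *
from h import *
f=np.load("w0.npz");p,d,K,T=[f[k] for k in"pdKT"]
h=cv2.cvtColor(p,cv2.COLOR_RGB2HSV);m=cv2.inRange(h,(3,90,50),(22,255,255));m2=np.zeros_like(m);m2[85:140,225:325]=m[85:140,225:325]
cs,_=cv2.findContours(m2,cv2.RETR_EXTERNAL,cv2.CHAIN_APPROX_NONE);cc=max(cs,key=cv2.contourArea)
w=np.array([cast(*q[0],K,T,.01)[:2] for q in cc])
print("wedge",cv2.minAreaRect((w*1000).astype(np.float32)),cv2.boundingRect(cc))
print([np.round(cast(u,v,K,T,z),4) for u,v,z in((233,99,.017),(237,133,.017),(316,92,.003),(318,126,.003))])
g=cv2.cvtColor(p,cv2.COLOR_RGB2GRAY);r=cv2.HoughCircles(cv2.resize(g[95:128,335:370],None,fx=6,fy=6,interpolation=cv2.INTER_CUBIC),cv2.HOUGH_GRADIENT,1,100,param1=80,param2=12,minRadius=20,maxRadius=60)
print(r)
for c in r[0]:
    u,v=335+c[0]/6-.4,95+c[1]/6-.4;print("screw",u,v,cast(u,v,K,T,.057),"r",c[2]/6/K[0,0]*.35)
print("stand top corners",[np.round(cast(u,v,K,T,.052),3) for u,v in((343,47),(494,47),(492,122),(341,124))])
v,u=np.mgrid[:384,:512];P=np.stack([u,v,np.ones_like(u)],-1)@np.linalg.inv(K).T*d[...,None]@T[:3,:3].T+T[:3,3]
print("board z",np.percentile(P[130:230,280:415,2],[50,90,99]),"gauge z",P[60:100,400:440,2].max(),"screw z",P[112,351])
s=np.array(cv2.inRange(P[...,2],.046,.06)); s[:,:330]=0;s[135:]=0
ys,xs=np.nonzero(s);print("stand",cv2.minAreaRect((P[ys,xs,:2]*1000).astype(np.float32)))
for y in(1.57,-1.57):print(inverse_kinematics([.48,.17,.005],[np.pi,0,y]))
E
```

```text
wedge ((480.021484375, 105.75262451171875), (39.97211837768555, 98.76168060302734), 5.6397504806518555) (233, 92, 84, 42)
[array([0.496 , 0.1553, 0.017 ]), array([0.4567, 0.1511, 0.017 ]), array([0.5041, 0.0566, 0.003 ]), array([0.4639, 0.0517, 0.003 ])]
[[[105.5 110.5  52.1]]]
screw 352.18335 113.01666 [0.4827324 0.0271971 0.057    ] r 0.009525784136367982
stand top corners [array([0.548, 0.041, 0.052]), array([ 0.548, -0.112,  0.052]), array([ 0.473, -0.126,  0.052]), array([0.471, 0.037, 0.052])]
board z [0.01184139 0.07663425 0.09380654] gauge z 0.40274257061779917 screw z [0.4837593  0.02846029 0.05672882]
stand ((531.0283203125, -33.000640869140625), (180.71438598632812, 119.77711486816406), 89.62946319580078)
[ 1.85407132e-01  2.39778118e-01  1.97817512e+00 -4.44089210e-16
  9.23639414e-01  1.86203459e-01]
None
```

```bash
python3 - <<'E'
from plant import *
from h import *
f=np.load("w0.npz");p,d,K,T=[f[k] for k in"pdKT"]
v,u=np.mgrid[:384,:512];P=np.stack([u,v,np.ones_like(u)],-1)@np.linalg.inv(K).T*d[...,None]@T[:3,:3].T+T[:3,3]
R=P[:240,:225].reshape(-1,3)
b=R[(R[:,2]>.02)&(R[:,2]<.35)&(R[:,0]>.38)&(R[:,0]<.6)];b=b[np.argsort(b[:,1])][20:400:40];print(np.round(b,3))
gripper_to(.022)
c=np.array([.480,.1055]);a=np.array([.085,-.9964])
s=c-a*.07
movep([*s,.12],[np.pi,0,1.656]); print(observe()["time_s"],observe()["eef_pos"],observe()["ft_force"])
E
```

```text
[[0.595 0.221 0.031]
 [0.59  0.223 0.031]
 [0.592 0.225 0.032]
 [0.577 0.227 0.027]
 [0.576 0.227 0.024]
 [0.573 0.228 0.026]
 [0.589 0.229 0.054]
 [0.583 0.23  0.05 ]
 [0.578 0.231 0.031]
 [0.567 0.231 0.028]]
4.1417 [0.47430294 0.17523748 0.12036358] [ 0.18185885 -0.11062475  0.3843121 ]
```

The way down is clear, so I'll lower the hand and push.

```bash
python3 - <<'E'
from plant import *
from h import *
c=np.array([.480,.1055]);a=np.array([.085,-.9964])
s=c-a*.07
print(move_l([*s,.006],feed=.08,max_force=8),observe()["eef_pos"])
hold(.2);print(observe()["ft_force"])
e=c+a*.008
print(move_l([*e,.006],feed=.02,max_force=5))
o=observe();print(o["eef_pos"],o["ft_force"],o["time_s"],"tcp travel rel. to wedge thick-end start",(np.array(o["eef_pos"][:2])-c)@a)
E
```

```text
False [0.4745611  0.17535313 0.00655129]
[ 0.26090622 -0.35026241  0.0684761 ]
True
[0.47909855 0.11123623 0.00566462] [-0.14035372  0.00419639 -0.20821361] 8.7167 tcp travel rel. to wedge thick-end start -0.005792203629894486
```

```bash
python3 - <<'E'
from plant import *
from h import *
a=np.array([.085,-.9964])
p=np.array(observe()["eef_pos"]);b=p[:2]-a*.012
move_l([*b,.006],feed=.05);move_l([*b,.13],feed=.15)
movep([0.40,0.06,0.2],[np.pi,0,.8]) if inverse_kinematics([0.40,0.06,0.2],[np.pi,0,.8]) is not None else None
gripper_to(0)
p,d=get_image("wrist");c=get_calibration("wrist");K,T=c["intrinsics"],c["world_from_camera"]
np.savez("w1.npz",p=p,d=d,K=K,T=T);cv2.imwrite("pics/w1.png",p[:,:,::-1]);print(observe()["time_s"],observe()["eef_pos"])
for q in([.4827,.0272,.057],[.4835,.05,.003]):
    r=K@(T[:3,:3].T@(np.array(q)-T[:3,3]));print("expected px",r[:2]/r[2])
E
```

```text
11.1917 [0.39997596 0.06020798 0.19961148]
expected px [347.00401869 139.25400815]
expected px [319.1211598  115.68164981]
```

View pics/w1.png

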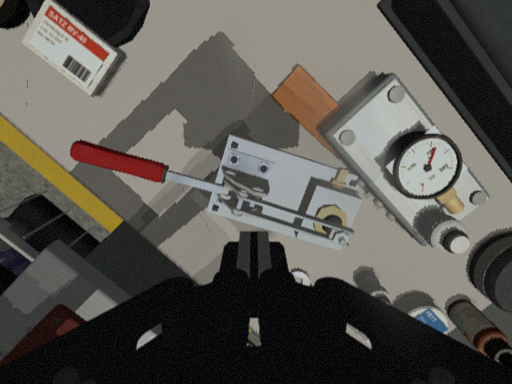

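The wedge is now under the corner, with its thick end at (298,65)–(273,97). The screw head is at (347,137), as predicted, so the stand hasn't moved. Next I'll press.

```bash
python3 - <<'E'
from plant import *
from h import *
f=np.load("w1.npz");K,T=f["K"],f["T"]
A,B=[cast(u,v,K,T,.017)[:2] for u,v in((298,65),(273,97))];y=(A-B)/np.linalg.norm(A-B);a=np.array([y[1],-y[0]]);o=(A+B)/2+.05*a
S=cast(347,137,K,T,.057)[:2];print("width",np.linalg.norm(A-B),"screw in wedge",(S-o)@a,(S-o)@y,"S",S)
S=(S+[.4827,.0272])/2
movep([*S,.11],[np.pi,0,1.57]);hold(.2);z0=observe()["ft_force"][2]
print(move_l([*S,.053],feed=.03,max_force=5))
z=observe()["eef_pos"][2];print(z)
for i in range(8):
    hold(.15);F=observe()["ft_force"][2]-z0;print(round(z,4),observe()["eef_pos"][2].round(4),round(F,2))
    if F>7 or z<.05:break
    z-=.0006;move_l([*S,z],feed=.01)
hold(.5);o=observe();print(o["ft_force"]-np.array([0,0,z0]),o["eef_pos"],o["time_s"])
E
```

```text
width 0.03745201715312839 screw in wedge 0.021204235091550557 -0.005211722481454662 S [0.48396749 0.02875774]
True
0.05683774830721823
0.0568 0.0568 5.64
0.0562 0.0568 7.22
[-2.59068712 -0.69152866  7.44663922] [0.48364034 0.02794688 0.05681758] 14.8417
```

The corner held at 7.4 N with no dip. Now I'll clear the hand, check once and hand in.

```bash
python3 - <<'E'
from plant import *
from h import *
p=observe()["eef_pos"]
move_l([p[0],p[1],.15],feed=.08);movep([0.40,0.06,0.2],[np.pi,0,.8]);hold(.3)
q,d=get_image("wrist");c=get_calibration("wrist");K,T=c["intrinsics"],c["world_from_camera"]
f=np.load("w1.npz");print("image change",np.abs(q[50:200,260:500].astype(int)-f["p"][50:200,260:500]).mean())
cv2.imwrite("pics/w2.png",q[:,:,::-1]);print(observe()["time_s"])
E
```

```text
image change 4.760824074074074
17.325
```

View pics/w2.png

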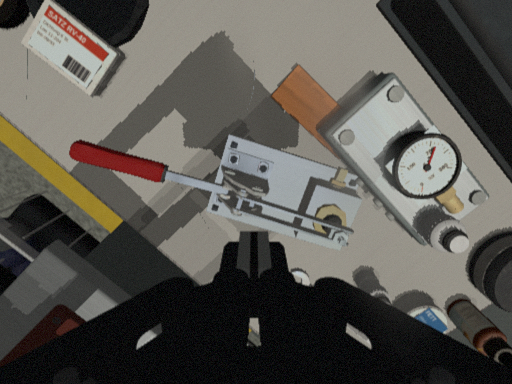

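The picture matches the one before the press: the wedge is in at (298,65)–(273,97), the screw head is at (347,137) and the hand is clear.

```bash
python3 -c "
from plant import *
print(job_done())"
```

```text
the job is handed in; nothing more can be done
None
```

I pushed the wedge under the short foot until it jammed, the corner held a 7.4 N press with no measurable dip, and I handed the job in with the wedge in place and the hand clear (no verdict was returned).

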